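# Close the specimen press and squeeze the cassette

## Task

Push the open lid of the specimen press over past upright from behind and let it drop shut on the cassette by its own weight. Then press straight down on the lid's front tab with a steady force of about 12 N for two seconds, by feel, never pressing the shut lid with more than 22 N, and let go. Do not touch the cassette and do not disturb the things standing around.

Things in the scene. Friction and masses are not known exactly. Their poses are not given: they have to be found in the camera images.
- press: specimen press: fixed grey open steel box 160 x 200 x 55 mm (x, y, z) with 5 mm walls. Origin: centre of its underside, on the bench; x points to the hinge side, y runs along the hinge, z up. At x = +72 to +92 mm two dark hinge blocks rise to 62 mm.
- lid (a joint): angle of the white lid (rad): 0 level, grows as it opens, pi/2 upright. Starts open, leaning back past upright, at or near its stop at 2.05. Lid about 0.4 kg, varying by a quarter; hinge friction can hold it still within about 15 degrees either side of upright, further over it falls by its own weight. It lands on the cassette at about 0.02 to 0.13; lower stop -0.045.
- lid_hinge (a point): point on the hinge axis, mid-length: x = +82 mm, z = 63 mm in the press frame. Pressed at its tab, the shut lid yields springily by a few mm; how stiffly differs from run to run (about 1 to 4 N per mm at the tab), so the force has to be felt.
- lid_tab (a point): middle of the outer (upper) face of the lid's front tab, 176 mm from the hinge axis. The lid is a flat plate 8 mm thick, 200 mm wide, from the hinge to 164 mm; the tab, 60 mm wide, carries on in its plane to 189 mm. Axes: x from tab to hinge, y along the hinge, z out of the outer face (up when shut; back, away from the box, when open).
- cassette: aluminium cassette 36 x 110 x 28 mm lying loose on a springy rubber cushion in the press box, its top 10 to 13 mm above the box rim; origin at the centre of its underside; its place between hinge and front varies
- bottle: bystander: white bottle, 60 mm across, 130 mm high, origin under its centre
- jar: bystander: amber glass jar, 64 mm across, 75 mm high, origin under its centre
- beaker: bystander: clear open beaker, 70 mm across, 90 mm high, origin under its centre

How it is judged:
By the outcome, as a careful person would: the job done as asked, in the order asked, and still so for the second after the job is handed in, with the robot touching nothing.
It also fails if it takes over 58 s, if anything falls off the work surface, if the arm or the gripper's body presses on something with over 40 N, if the wrist force passes 120 N, or if a joint passes its speed limit or range.

## Robot

A 6-joint arm with a two-finger parallel gripper is mounted at the origin on the work surface. World frame = base frame: x ahead of the robot, y to its left, z up, the work surface at z = 0. Lengths are in mm, angles in rad, forces in N, time in s.
With the tool pointing down it reaches from about 300 to 775 mm from the base axis. Payload 14.6 kg.
Tool frame: the origin (TCP) lies midway between the tips of the shut fingers; the grasp point (between the pads) lies 19 mm behind it (manip.hold_point_z is the distance from the TCP to the grasp point, in mm); z points along the fingers, y is the direction in which the jaws open and shut (so a half turn about z gives the same grasp; the last joint's range is limited). The gripper opens to 94 mm and grips with 3 to 60 N. Pads are 16 mm wide; open, the fingers measure 119 mm over their backs; the gripper's body (75 mm by 177 mm) begins 78 mm behind the grasp point.
Start: joints at [1.276, 0.3, 1.521, -0, 1.321, -0.067], TCP at [124.207, 535.781, 205.446] pointing down, gripper open.
Joint ranges: [-3.03, 3.03], [-0.79, 2.21], [0.23, 2.52], [-1.04, 4.18], [0, 3.07], [-2.55, 2.55]. Speed limits (rad/s): [2.22, 2.22, 2.57, 3.14, 3.14, 3.14].

## Interface

Orientations are given as [roll, pitch, yaw] about the fixed x, y, z axes, in that order (R = Rz(yaw) Ry(pitch) Rx(roll)).
In Python, from cell import manip gives the robot as it stands.
- The arm moves only by the shell command python3 -m crank 'ROWS' [OPENING] [FORCE]. ROWS is JSON, a list of rows, each an object with "offset": the shift along the world's x, y, z in m, a list of three; "spin": the turn about the world's z in degrees. In form: [{"offset": [dx, dy, dz], "spin": spin}, ...]. A call has exactly 8 rows; each row is the pose to reach, as a shift and turn from the pose measured when the call began; what a row does not reach only later rows make up. A row lasts 1/12 s, in which the tool goes at most 41.7 mm and 7.16 degrees, less where a joint would pass 70% of its speed; a pose out of reach is approached as far as the arm can. A call with a gripper value outside its range is refused whole. OPENING is the opening, from 0 (shut) to 1 (fully open), set as the call begins (- or left out, the last holds). The fingers move at their own pace and stop on an object; FORCE is the grip in N (left out, the last holds). Time passes only in rows, so rows that repeat a pose let the fingers close, or fill a call up. It gives the time, the measured TCP pose, the force and the opening at its end, in the units of the state.
- manip.read_state(): the state, without advancing time (a new reading comes with each control period).
- manip.camera(name): name is "side" or "top"; returns a dict with "pixels" (480x640x3 uint8, red, green, blue), "fx", "fy", "cx", "cy" (pixels), "k1" (the pictures are not rectified: a ray, as slopes to the right and down, at radius r is drawn at 1 + k1 r^2 times it, then the intrinsics apply), "extrinsics" (4x4, takes a point from world to camera coordinates). Camera axes: x right, y down, z forward; pixel columns grow to the right and rows downward; lengths in mm; the calibration is good to about 2 mm. A picture is of the moment at which its call begins. There is no depth.
- manip.sign_off(): hands the job in, once; it reports no verdict.
Trained networks look in a picture, given as the dict that the camera call returned (one of the last four; its "shot" number tells which), for a name from the list of things; names that differ only in an ending like _2 or _b are one class to them, and where a whole thing is asked for, a point or a joint stands for the part that bears it (a point fixed in the world has none). Each returns a list of dicts, best first, with "conf" (0 to 1); they miss things now and then, are a little off and sometimes report something else, mostly with a low value. They report only what shows in the picture. A call takes as long as a camera call.
- manip.search_frame(picture, name): "location" ([x, y, z] in mm, in world coordinates, good to about 4 mm: the middle of the surface that is visible of it).
- manip.masks_of(picture, name): "mask" (480x640 bool, what is visible of it).
The state is a dict: "clock": time; "joints": joint angles; "qd": joint speeds; "effort": joint torques, N m; "eef_pos": TCP position; "eef_rot": TCP orientation; "wrist_force": force on the tool from outside, world axes, zero at the start; "moment": the same for the moment, N m; "finger_gap": finger opening in mm.
Only numpy, scipy, OpenCV 4.12 (cv2) and the standard library are available. Lean on these libraries where they do the work, as an engineer would, in place of code of your own. Each camera call takes 0.05 s, during which the arm holds its last target. There are 200 camera calls.

## Working session

There is one attempt and no reset: what is moved stays moved. The work goes in short steps, Python scripts to look and compute and a shell command to move; the robot and the scene stay as the last step left them, time stands still between calls to the robot, and variables do not carry over. Pictures are saved under pics/ and viewed, about 8 in all and at most 12, crops included, and the job is handed in when it is done.

```bash
mkdir -p pics; python3 - <<'E'
from cell import manip
import cv2,numpy as np
s=manip.read_state();print({k:np.round(v,3).tolist() for k,v in s.items()})
for c in("side","top"):
    p=manip.camera(c);cv2.imwrite(f"pics/{c}1.png",p["pixels"][:,:,::-1])
    print(c,p["fx"],p["cx"],p["k1"],np.round(p["extrinsics"],3).tolist())
    for n in("press","lid","lid_hinge","lid_tab","cassette","bottle","jar","beaker"):
        try:
            print(n,[(round(d["conf"],2),np.round(d["location"]).tolist()) for d in manip.search_frame(p,n)[:2]])
        except Exception as e: print(n,e)
E
```

```text
{'clock': 0.0, 'joints': [1.276, 0.3, 1.522, -0.0, 1.321, -0.067], 'qd': [-0.0, 0.001, -0.0, -0.0, -0.001, -0.0], 'effort': [0.001, -53.18, -35.274, 0.071, 0.024, -0.0], 'eef_pos': [124.134, 535.524, 204.876], 'eef_rot': [-3.14, -0.0, 2.914], 'wrist_force': [0.394, -0.019, -0.5], 'moment': [0.014, -0.014, 0.009], 'finger_gap': 93.964}
side 459.390257220338 316.0056916201108 -0.04862305828401534 [[0.837, -0.547, -0.014, -452.288], [-0.348, -0.512, -0.786, 234.102], [0.423, 0.662, -0.619, 1112.326], [0.0, 0.0, 0.0, 1.0]]
press [(0.63, [545.0, 88.0, 88.0])]
lid [(0.85, [565.0, 117.0, 139.0])]
lid_hinge [(0.95, [563.0, 113.0, 138.0])]
lid_tab [(0.73, [561.0, 116.0, 140.0]), (0.38, [544.0, 90.0, 84.0])]
cassette [(0.68, [487.0, -19.0, 62.0]), (0.38, [564.0, 119.0, 134.0])]
bottle [(0.74, [425.0, -391.0, 75.0])]
jar [(0.72, [495.0, 434.0, 49.0])]
beaker [(0.67, [647.0, -411.0, 59.0])]
top 451.1889524098276 316.19592405288756 -0.04953806698492134 [[0.015, -1.0, 0.001, -6.221], [-0.982, -0.015, -0.19, 537.979], [0.19, 0.002, -0.982, 1207.88], [0.0, 0.0, 0.0, 1.0]]
press [(0.74, [545.0, 76.0, 66.0]), (0.23, [561.0, 121.0, 149.0])]
lid [(0.98, [566.0, 117.0, 149.0])]
lid_hinge [(0.77, [566.0, 122.0, 149.0]), (0.35, [430.0, -369.0, 90.0])]
lid_tab [(0.79, [564.0, 117.0, 150.0])]
cassette [(0.6, [494.0, -12.0, 66.0])]
bottle [(0.89, [431.0, -368.0, 89.0])]
jar [(0.65, [497.0, 448.0, 75.0])]
beaker [(0.96, [653.0, -416.0, 57.0])]
```

View pics/side1.png

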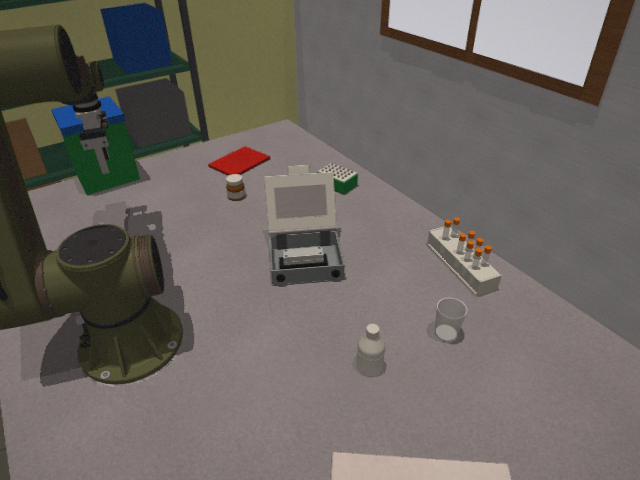

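View pics/top1.png

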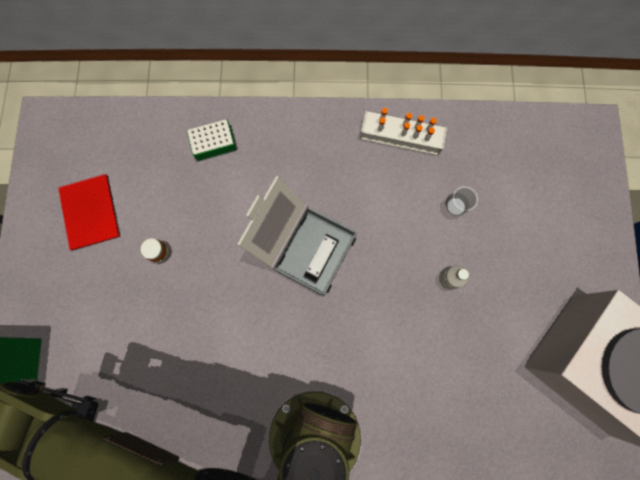

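The side picture shows the press open at about (305,240), with the lid leaning away. In the top picture the box is centred near (318,250), the hinge side is to its upper left, the tab is near (253,208) and the jar is at (153,250). I'll zoom in to get the corners.

```bash
python3 - <<'E'
import cv2
a=cv2.imread("pics/top1.png")[165:305,225:370]
cv2.imwrite("pics/topz.png",cv2.resize(a,None,fx=4.2,fy=4.2,interpolation=cv2.INTER_CUBIC))
a=cv2.imread("pics/side1.png")[155:295,245:365]
cv2.imwrite("pics/sidez.png",cv2.resize(a,None,fx=4.2,fy=4.2,interpolation=cv2.INTER_CUBIC))
E
```

```text
(no output)
```

View pics/topz.png

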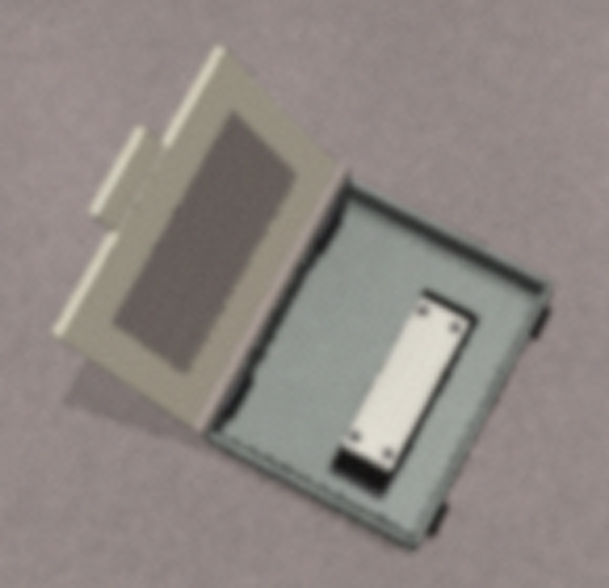

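View pics/sidez.png

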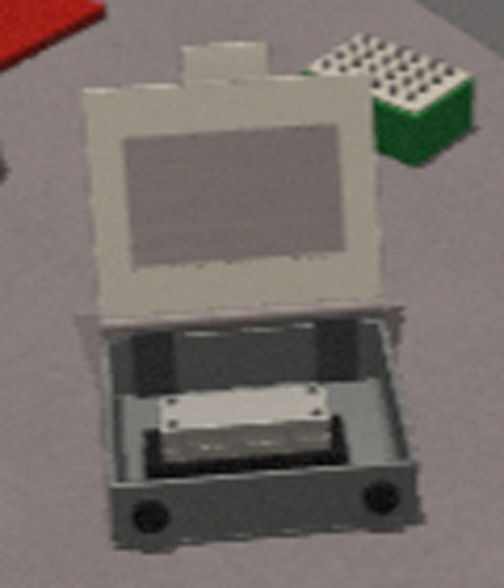

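The crops show the front rim corners at (548,283) and (415,545) in the top zoom, and the lid corners and tab are clear in both. Next I fit the press pose and lid angle to these.

```bash
cat > h.py <<'E'
from cell import manip
import numpy as np
from scipy.optimize import least_squares
def proj(c,P):
    E=c["extrinsics"];q=np.asarray(P)@E[:3,:3].T+E[:3,3]
    s=q[:,:2]/q[:,2:];s=s*(1+c["k1"]*(s**2).sum(1,keepdims=True))
    return s*[c["fx"],c["fy"]]+[c["cx"],c["cy"]]
def world(p,P):
    x,y,w=p[:3];c,s=np.cos(w),np.sin(w);P=np.asarray(P,float)
    return np.c_[x+c*P[:,0]-s*P[:,1],y+s*P[:,0]+c*P[:,1],P[:,2]]
def lid(r,y,n,th):  # r along the lid, n normal offset (outer +)
    return [82-r*np.cos(th)+n*np.sin(th),y,63+r*np.sin(th)+n*np.cos(th)]
E
python3 - <<'E'
from h import *
T=manip.camera("top");S=manip.camera("side")
zt=lambda u,v:(225+u/4.2,165+v/4.2)
zs=lambda u,v:(245+u/4.2,155+v/4.2)
tb=[((-80,-100,55),zt(548,283)),((-80,100,55),zt(415,545))]
sb=[((-80,100,0),zs(118,548)),((-80,-100,0),zs(420,522)),((-80,100,55),zs(112,487)),((-80,-100,55),zs(415,465))]
tl=[((164,-100,0),zt(221,47)),((164,100,0),zt(56,332)),((189,-30,0),zt(140,127)),((189,30,0),zt(93,212))]
sl=[((164,100,0),zs(83,89)),((164,-100,0),zs(372,75)),((189,30,0),zs(183,44)),((189,-30,0),zs(267,41))]
def f(p,split=False):
    r=[]
    for c,b,l in((T,tb,tl),(S,sb,sl)):
        P=[k for k,_ in b]+[lid(*k,p[3]) for k,_ in l]
        r.append(proj(c,world(p,P))-np.array([u for _,u in b+l]))
    return np.concatenate(r).ravel()
s=least_squares(f,[530,40,1.0,2.05]);p=s.x
print(p,np.round(s.fun.reshape(-1,2),1).tolist())
c,w=np.cos(p[2]),np.sin(p[2]);print("xaxis",c,w,"deg",np.degrees(p[2]))
print("hinge",world(p,[(82,0,63)]),"tab open",world(p,[lid(176,0,4,p[3])]),"tab shut",world(p,[lid(176,0,4,.07)]))
np.save("p.npy",p)
E
```

```text
[507.30780706   3.07700508   1.09840516   2.0673236 ] [[2.2, -0.8], [0.5, 0.4], [0.2, -0.9], [-0.1, 0.5], [0.7, -0.9], [-0.3, -0.0], [-1.0, 0.2], [-0.7, 0.3], [-1.1, -0.3], [1.0, -1.2], [-0.6, -0.3], [-0.4, -1.6], [-0.7, -0.0], [0.0, -0.6]]
xaxis 0.4550168744400433 0.8904828150923598 deg 62.933980034868334
hinge [[544.61919076  76.09659592  63.        ]] tab open [[584.3689995  153.88826382 215.84112375]] tab shut [[464.85964474 -79.9954285   79.30014513]]
```

The fit is good, with residuals of about 1 px. Press yaw is 62.9° and the lid is at 2.07. Next I go behind the lid with the fingers shut and the tool x-axis along the press x-axis.

```bash
python3 -m crank '[{"offset":[0.02,-0.01,0.005],"spin":-4},{"offset":[0.05,-0.03,0.015],"spin":-10},{"offset":[0.08,-0.05,0.03],"spin":-17},{"offset":[0.11,-0.075,0.04],"spin":-24},{"offset":[0.14,-0.1,0.05],"spin":-31},{"offset":[0.17,-0.12,0.05],"spin":-38},{"offset":[0.2,-0.14,0.05],"spin":-45},{"offset":[0.23,-0.16,0.05],"spin":-52}]' 0 20
python3 -m crank '[{"offset":[0.03,-0.02,0],"spin":-7},{"offset":[0.06,-0.04,0],"spin":-14},{"offset":[0.09,-0.065,0],"spin":-21},{"offset":[0.12,-0.09,0],"spin":-28},{"offset":[0.15,-0.11,0],"spin":-35},{"offset":[0.18,-0.13,0],"spin":-42},{"offset":[0.21,-0.15,0],"spin":-48},{"offset":[0.23,-0.16,0],"spin":-52}]'
```

```text
clock: 1.67
eef_pos: [355.5, 374.5, 255.8]
eef_rot: [3.141, -0.0, 2.0]
wrist_force: [0.0, 1.3, 0.4]
finger_gap: 44.0
clock: 2.33
eef_pos: [587.6, 211.9, 255.5]
eef_rot: [3.141, 0.0, 1.085]
wrist_force: [0.2, -0.7, 0.4]
finger_gap: 0.3
```

```bash
python3 -m crank '[{"offset":[0.005,-0.005,-0.01],"spin":0},{"offset":[0.01,-0.01,-0.02],"spin":0.5},{"offset":[0.015,-0.014,-0.03],"spin":0.8},{"offset":[0.017,-0.018,-0.04],"spin":0.8},{"offset":[0.017,-0.018,-0.05],"spin":0.8},{"offset":[0.017,-0.018,-0.06],"spin":0.8},{"offset":[0.017,-0.018,-0.06],"spin":0.8},{"offset":[0.017,-0.018,-0.06],"spin":0.8}]'
python3 - <<'E'
from h import *
import cv2
p=np.load("p.npy");s=manip.read_state();q=np.array(s["eef_pos"])-world(p,[(0,0,0)])[0]
u=np.array([np.cos(p[2]),np.sin(p[2])]);print("press frame",q[:2]@u,q[:2]@[-u[1],u[0]],q[2],s["wrist_force"])
a=manip.camera("side")["pixels"][60:300,180:440,::-1]
cv2.imwrite("pics/b.png",cv2.resize(a,None,fx=2.4,fy=2.4))
E
```

```text
clock: 3.0
eef_pos: [604.1, 194.4, 195.2]
eef_rot: [3.141, 0.001, 1.1]
wrist_force: [0.0, 0.2, 0.3]
finger_gap: 0.4
press frame 214.42083054382428 0.8519569483769089 195.19037836116482 [0.03247973 0.18218594 0.27221327]
```

View pics/b.png

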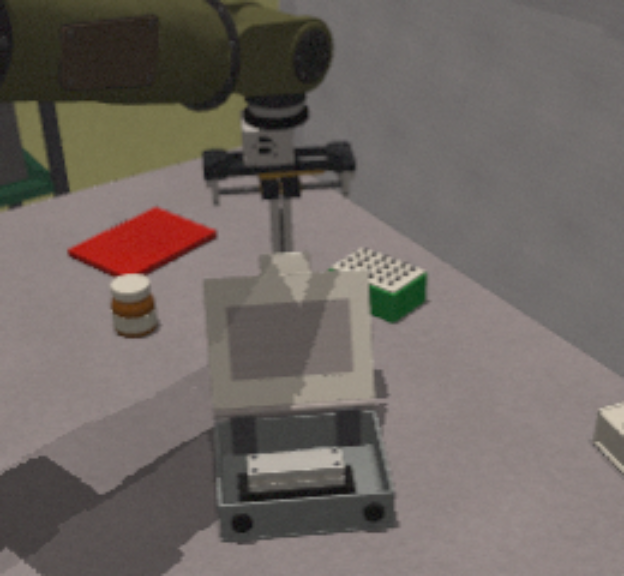

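The fingers stand behind the tab, centred at about (285,225) in the crop. Now I push along -x of the press.

```bash
python3 -m crank '[{"offset":[-0.0036,-0.0071,0],"spin":0},{"offset":[-0.0073,-0.0142,0],"spin":0},{"offset":[-0.0109,-0.0214,0],"spin":0},{"offset":[-0.0146,-0.0285,0],"spin":0},{"offset":[-0.0182,-0.0356,0],"spin":0},{"offset":[-0.0218,-0.0427,0],"spin":0},{"offset":[-0.0255,-0.0499,0],"spin":0},{"offset":[-0.0291,-0.057,0],"spin":0}]'
python3 -m crank '[{"offset":[-0.0036,-0.0071,0],"spin":0},{"offset":[-0.0073,-0.0142,0],"spin":0},{"offset":[-0.0109,-0.0214,0],"spin":0},{"offset":[-0.0146,-0.0285,0],"spin":0},{"offset":[-0.0182,-0.0356,0],"spin":0},{"offset":[-0.0218,-0.0427,0],"spin":0},{"offset":[-0.0255,-0.0499,0],"spin":0},{"offset":[-0.0255,-0.0499,0],"spin":0}]'
python3 - <<'E'
from h import *
import cv2
p=np.load("p.npy");s=manip.read_state();q=np.array(s["eef_pos"])-world(p,[(0,0,0)])[0]
u=np.array([np.cos(p[2]),np.sin(p[2])]);print("press frame",q[:2]@u,q[:2]@[-u[1],u[0]],q[2],s["wrist_force"])
a=manip.camera("side")["pixels"][60:300,180:440,::-1]
cv2.imwrite("pics/c.png",cv2.resize(a,None,fx=2.4,fy=2.4))
E
```

```text
clock: 3.72
eef_pos: [574.9, 136.6, 196.0]
eef_rot: [3.14, -0.0, 1.099]
wrist_force: [-0.1, 0.2, 1.3]
finger_gap: 0.1
clock: 4.38
eef_pos: [548.9, 85.4, 196.1]
eef_rot: [3.14, 0.0, 1.099]
wrist_force: [0.5, -0.7, -0.4]
finger_gap: 0.5
press frame 92.2821924784838 0.3991868534074783 196.07243935224787 [ 0.49116654 -0.66768875 -0.44902055]
```

View pics/c.png

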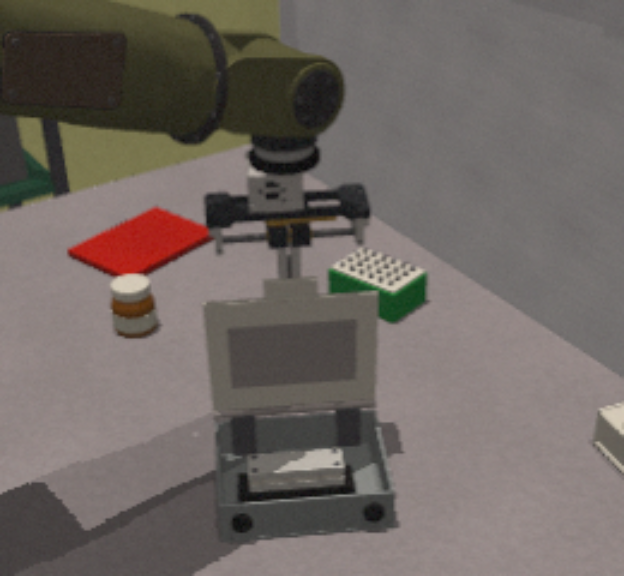

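The lid is upright, with its tab at (290,290) in the crop. I push on slowly past the friction band.

```bash
python3 -m crank '[{"offset":[-0.002,-0.004,0],"spin":0},{"offset":[-0.0041,-0.008,0],"spin":0},{"offset":[-0.0061,-0.012,0],"spin":0},{"offset":[-0.0082,-0.016,0],"spin":0},{"offset":[-0.0102,-0.02,0],"spin":0},{"offset":[-0.0123,-0.024,0],"spin":0},{"offset":[-0.0143,-0.028,0],"spin":0},{"offset":[-0.0143,-0.028,0],"spin":0}]'
cat > ang.py <<'E'
from h import *
import cv2,sys
p=np.load("p.npy");s=manip.read_state();q=np.array(s["eef_pos"])-world(p,[(0,0,0)])[0]
u=np.array([np.cos(p[2]),np.sin(p[2])]);print("press frame",q[:2]@u,q[:2]@[-u[1],u[0]],q[2],s["wrist_force"])
for n in("side","top"):
    c=manip.camera(n);m=manip.masks_of(c,"lid")
    if not m: print(n,"none");continue
    m=m[0]["mask"].astype(np.uint8);best=[]
    for th in np.arange(-.05,2.1,.02):
        z=np.zeros((480,640),np.uint8)
        P=[lid(r,y,k,th) for r in(0,164) for y in(-100,100) for k in(-4,4)]
        h=cv2.convexHull(proj(c,world(p,P)).astype(np.int32));cv2.fillConvexPoly(z,h,1)
        P=[lid(r,y,k,th) for r in(164,189) for y in(-30,30) for k in(-4,4)]
        h=cv2.convexHull(proj(c,world(p,P)).astype(np.int32));cv2.fillConvexPoly(z,h,1)
        best.append(((z&m).sum()/(z|m).sum(),th))
    print(n,"theta",max(best))
    if len(sys.argv)>1: 
        a=c["pixels"][100:300,200:400,::-1];cv2.imwrite(f"pics/{sys.argv[1]}_{n}.png",cv2.resize(a,None,fx=3,fy=3))
E
python3 ang.py
```

```text
clock: 5.1
eef_pos: [534.7, 57.3, 196.2]
eef_rot: [3.14, -0.0, 1.098]
wrist_force: [-0.8, -0.7, -0.1]
finger_gap: 0.3
press frame 60.75328086779892 0.324768824801005 196.1632325371975 [-0.76196474 -0.72631913 -0.07865101]
side theta (np.float64(0.9375871687587168), np.float64(1.19))
top theta (np.float64(0.1326530612244898), np.float64(1.07))
```

```bash
python3 -m crank '[{"offset":[-0.0015,-0.003,0],"spin":0},{"offset":[-0.003,-0.006,0],"spin":0},{"offset":[-0.0046,-0.009,0],"spin":0},{"offset":[-0.0046,-0.009,0],"spin":0},{"offset":[-0.0046,-0.009,0],"spin":0},{"offset":[-0.0046,-0.009,0],"spin":0},{"offset":[-0.0046,-0.009,0],"spin":0},{"offset":[-0.0046,-0.009,0],"spin":0}]'
python3 ang.py
```

```text
clock: 5.97
eef_pos: [530.4, 49.2, 196.1]
eef_rot: [3.14, -0.0, 1.099]
wrist_force: [0.4, 1.1, 1.1]
finger_gap: 0.2
press frame 51.6145855650517 0.39607911399656714 196.1177905212785 [0.38173745 1.05825168 1.09508833]
side theta (np.float64(0.959563994374121), np.float64(0.06999999999999999))
top theta (np.float64(0.36713211600429646), np.float64(0.09000000000000001))
```

The lid dropped shut by itself to about 0.07. Now I move above the tab.

```bash
python3 -m crank '[{"offset":[-0.008,-0.015,0],"spin":0},{"offset":[-0.02,-0.04,0],"spin":0},{"offset":[-0.034,-0.067,-0.01],"spin":0},{"offset":[-0.048,-0.094,-0.03],"spin":0},{"offset":[-0.059,-0.116,-0.05],"spin":0},{"offset":[-0.0655,-0.1295,-0.07],"spin":0},{"offset":[-0.0655,-0.1295,-0.085],"spin":0},{"offset":[-0.0655,-0.1295,-0.09],"spin":0}]'
python3 ang.py d
```

```text
clock: 6.83
eef_pos: [463.8, -80.8, 104.2]
eef_rot: [-3.14, 0.0, 1.097]
wrist_force: [-0.6, 0.4, -0.3]
finger_gap: 0.4
press frame -94.51106357211023 0.5882552348642136 104.24993324930031 [-0.58691723  0.39763174 -0.25681744]
side theta (np.float64(0.7863070539419087), np.float64(0.05))
top theta (np.float64(0.7827240566037735), np.float64(0.9099999999999999))
```

View pics/d_side.png

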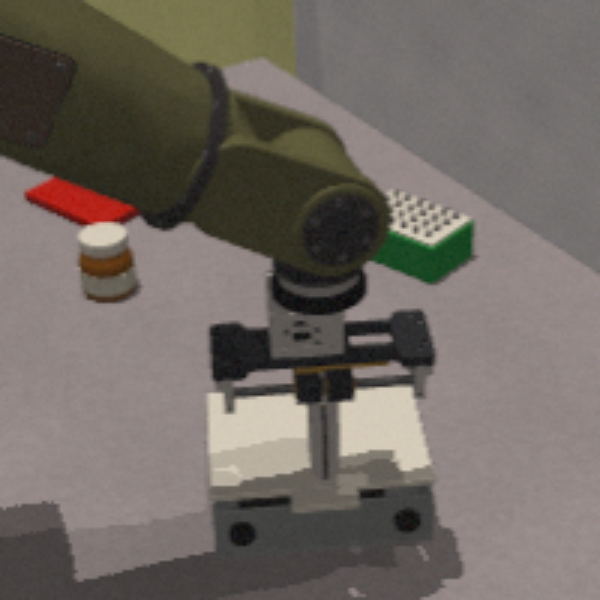

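The shut lid lies level, and the fingers hang centred over the tab at about (325,480) in the crop. I descend to feel for contact.

```bash
python3 -m crank '[{"offset":[0,0,-0.004],"spin":0},{"offset":[0,0,-0.008],"spin":0},{"offset":[0,0,-0.012],"spin":0},{"offset":[0,0,-0.016],"spin":0},{"offset":[0,0,-0.019],"spin":0},{"offset":[0,0,-0.021],"spin":0},{"offset":[0,0,-0.022],"spin":0},{"offset":[0,0,-0.022],"spin":0}]'
python3 -m crank '[{"offset":[0,0,-0.0005],"spin":0},{"offset":[0,0,-0.001],"spin":0},{"offset":[0,0,-0.0015],"spin":0},{"offset":[0,0,-0.002],"spin":0},{"offset":[0,0,-0.002],"spin":0},{"offset":[0,0,-0.002],"spin":0},{"offset":[0,0,-0.002],"spin":0},{"offset":[0,0,-0.002],"spin":0}]'
```

```text
clock: 7.7
eef_pos: [465.4, -80.0, 84.7]
eef_rot: [3.14, -0.0, 1.099]
wrist_force: [-0.2, -0.3, 0.3]
finger_gap: 0.3
clock: 8.37
eef_pos: [465.5, -80.0, 82.8]
eef_rot: [3.139, -0.0, 1.099]
wrist_force: [-1.1, -0.3, 0.1]
finger_gap: 0.6
```

```bash
python3 -m crank '[{"offset":[0,0,-0.0005],"spin":0},{"offset":[0,0,-0.001],"spin":0},{"offset":[0,0,-0.0015],"spin":0},{"offset":[0,0,-0.002],"spin":0},{"offset":[0,0,-0.0025],"spin":0},{"offset":[0,0,-0.003],"spin":0},{"offset":[0,0,-0.003],"spin":0},{"offset":[0,0,-0.003],"spin":0}]'

```

```text
clock: 9.03
eef_pos: [465.4, -80.0, 79.7]
eef_rot: [3.14, -0.0, 1.099]
wrist_force: [0.4, 0.9, 0.3]
finger_gap: 0.5
```

```bash
python3 -m crank '[{"offset":[0,0,-0.0005],"spin":0},{"offset":[0,0,-0.001],"spin":0},{"offset":[0,0,-0.0015],"spin":0},{"offset":[0,0,-0.002],"spin":0},{"offset":[0,0,-0.002],"spin":0},{"offset":[0,0,-0.002],"spin":0},{"offset":[0,0,-0.002],"spin":0},{"offset":[0,0,-0.002],"spin":0}]'

```

```text
clock: 9.7
eef_pos: [465.5, -80.0, 77.8]
eef_rot: [3.14, -0.0, 1.099]
wrist_force: [0.0, -0.2, 0.5]
finger_gap: 0.4
```

```bash
python3 -m crank '[{"offset":[0,0,-0.0005],"spin":0},{"offset":[0,0,-0.001],"spin":0},{"offset":[0,0,-0.0015],"spin":0},{"offset":[0,0,-0.002],"spin":0},{"offset":[0,0,-0.002],"spin":0},{"offset":[0,0,-0.002],"spin":0},{"offset":[0,0,-0.002],"spin":0},{"offset":[0,0,-0.002],"spin":0}]'

```

```text
clock: 10.37
eef_pos: [465.5, -80.1, 76.1]
eef_rot: [3.139, -0.0, 1.099]
wrist_force: [-3.4, -0.9, 6.2]
finger_gap: 0.6
```

```bash
python3 - <<'E'
from cell import manip
for i in range(3):
    print(manip.read_state()["wrist_force"],manip.read_state()["eef_pos"][2])
E
```

```text
[-3.36870403 -0.87600002  6.21814093] 76.06726843981583
[-3.36870403 -0.87600002  6.21814093] 76.06726843981583
[-3.36870403 -0.87600002  6.21814093] 76.06726843981583
```

Contact: 6 N at z=76.1, rather stiff. I step in by about 1 mm.

```bash
python3 -m crank '[{"offset":[0,0,-0.0003],"spin":0},{"offset":[0,0,-0.0006],"spin":0},{"offset":[0,0,-0.001],"spin":0},{"offset":[0,0,-0.001],"spin":0},{"offset":[0,0,-0.001],"spin":0},{"offset":[0,0,-0.001],"spin":0},{"offset":[0,0,-0.001],"spin":0},{"offset":[0,0,-0.001],"spin":0}]'

```

```text
clock: 11.03
eef_pos: [465.5, -80.2, 75.5]
eef_rot: [3.139, -0.0, 1.099]
wrist_force: [-4.2, 0.1, 9.3]
finger_gap: 0.6
```

```bash
python3 -m crank '[{"offset":[0,0,-0.0006],"spin":0},{"offset":[0,0,-0.0008],"spin":0},{"offset":[0,0,-0.001],"spin":0},{"offset":[0,0,-0.001],"spin":0},{"offset":[0,0,-0.001],"spin":0},{"offset":[0,0,-0.001],"spin":0},{"offset":[0,0,-0.001],"spin":0},{"offset":[0,0,-0.001],"spin":0}]'

```

```text
clock: 11.7
eef_pos: [465.5, -80.2, 75.1]
eef_rot: [3.139, -0.0, 1.099]
wrist_force: [-5.8, 0.7, 11.2]
finger_gap: 0.4
```

```bash
python3 -m crank '[{"offset":[0,0,-0.0007],"spin":0},{"offset":[0,0,-0.0007],"spin":0},{"offset":[0,0,-0.0007],"spin":0},{"offset":[0,0,-0.0007],"spin":0},{"offset":[0,0,-0.0007],"spin":0},{"offset":[0,0,-0.0007],"spin":0},{"offset":[0,0,-0.0007],"spin":0},{"offset":[0,0,-0.0007],"spin":0}]'

```

```text
clock: 12.37
eef_pos: [465.6, -80.2, 75.1]
eef_rot: [3.139, -0.0, 1.099]
wrist_force: [-5.1, 2.1, 12.2]
finger_gap: 0.7
```

```bash
python3 -m crank '[{"offset":[0,0,-0.0007],"spin":0},{"offset":[0,0,-0.0007],"spin":0},{"offset":[0,0,-0.0007],"spin":0},{"offset":[0,0,-0.0007],"spin":0},{"offset":[0,0,-0.0007],"spin":0},{"offset":[0,0,-0.0007],"spin":0},{"offset":[0,0,-0.0007],"spin":0},{"offset":[0,0,-0.0007],"spin":0}]'

```

```text
clock: 13.03
eef_pos: [465.5, -80.2, 75.0]
eef_rot: [3.139, -0.0, 1.1]
wrist_force: [-6.2, 1.3, 11.9]
finger_gap: 0.7
```

```bash
python3 -m crank '[{"offset":[0,0,-0.0006],"spin":0},{"offset":[0,0,-0.0006],"spin":0},{"offset":[0,0,-0.0006],"spin":0},{"offset":[0,0,-0.0006],"spin":0},{"offset":[0,0,-0.0006],"spin":0},{"offset":[0,0,-0.0006],"spin":0},{"offset":[0,0,-0.0006],"spin":0},{"offset":[0,0,-0.0006],"spin":0}]'

```

```text
clock: 13.7
eef_pos: [465.5, -80.2, 75.0]
eef_rot: [3.139, -0.0, 1.1]
wrist_force: [-5.6, 0.8, 12.2]
finger_gap: 0.7
```

```bash
python3 -m crank '[{"offset":[0,0,-0.0006],"spin":0},{"offset":[0,0,-0.0006],"spin":0},{"offset":[0,0,-0.0006],"spin":0},{"offset":[0,0,-0.0006],"spin":0},{"offset":[0,0,-0.0006],"spin":0},{"offset":[0,0,-0.0006],"spin":0},{"offset":[0,0,-0.0006],"spin":0},{"offset":[0,0,-0.0006],"spin":0}]'

```

```text
clock: 14.37
eef_pos: [465.5, -80.2, 75.1]
eef_rot: [3.138, -0.0, 1.1]
wrist_force: [-4.2, 1.8, 11.6]
finger_gap: 0.0
```

The tab has been held at about 12 N for over 2.6 s. Now I let go, straight up.

```bash
python3 -m crank '[{"offset":[0,0,0.001],"spin":0},{"offset":[0,0,0.003],"spin":0},{"offset":[0,0,0.007],"spin":0},{"offset":[0,0,0.015],"spin":0},{"offset":[0,0,0.03],"spin":0},{"offset":[0,0,0.05],"spin":0},{"offset":[0,0,0.07],"spin":0},{"offset":[0,0,0.08],"spin":0}]'
python3 -m crank '[{"offset":[0,0,0.01],"spin":0},{"offset":[0,0,0.03],"spin":0},{"offset":[0,0,0.05],"spin":0},{"offset":[0,0,0.07],"spin":0},{"offset":[0,0,0.08],"spin":0},{"offset":[0,0,0.08],"spin":0},{"offset":[0,0,0.08],"spin":0},{"offset":[0,0,0.08],"spin":0}]'
python3 ang.py e
```

```text
clock: 15.03
eef_pos: [466.2, -80.4, 157.7]
eef_rot: [3.136, -0.001, 1.1]
wrist_force: [-0.5, -0.1, 0.2]
finger_gap: 0.5
clock: 15.7
eef_pos: [465.8, -80.3, 236.3]
eef_rot: [3.138, -0.0, 1.1]
wrist_force: [-0.6, -0.1, -1.0]
finger_gap: 0.7
press frame -93.1080399139787 -0.958808852298688 236.345470257084 [-0.55656533 -0.14756261 -0.97672539]
side theta (np.float64(0.9505915100904663), np.float64(0.05))
top theta (np.float64(0.7807177615571776), np.float64(0.9099999999999999))
```

View pics/e_side.png

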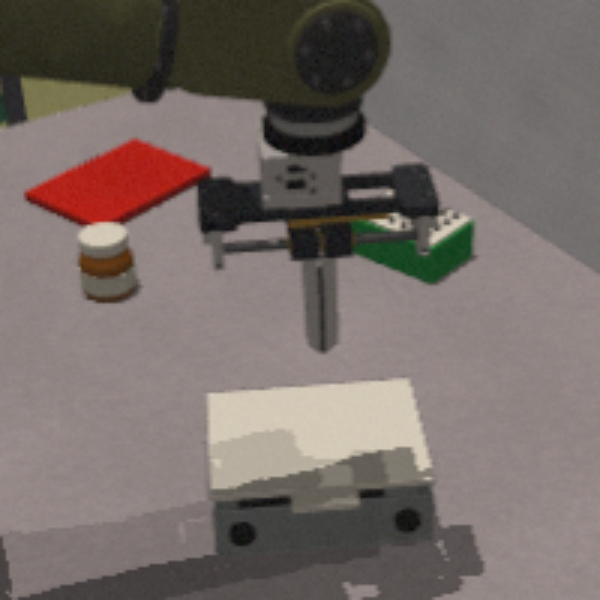

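The lid is shut (edge along y≈490 in the crop), the gripper is well clear above it, and the jar stands where it was.

```bash
python3 -c "
from cell import manip
print(manip.sign_off())"
```

```text
the job is handed in; nothing more can be done
None
```

I pushed the lid past upright from behind with shut fingers, and it fell shut by its own weight. I then pressed the tab straight down, let go and raised the gripper about 160 mm clear. The job was handed in at about 16 s.

- **Pressing force:** the readings at the end of each move were 11.2, 12.2, 11.9, 12.2 and 11.6 N downward over about 2.7 s. The highest downward reading was 12.2 N. There was also 4 to 6 N of sideways force on the tool during the press, which I did not trim out.
- **Lid:** in the side view it rests at about 0.05 rad after release, compared with 0.07 right after it fell. The top-view estimate (0.91 rad) disagreed. I disregarded it because the arm hides most of the lid from that camera.
- **Surroundings:** the jar looks undisturbed in the last picture I viewed. I did not measure the bottle and beaker again, but the arm never went near them. I never reached into the box, and the cassette is now under the lid.

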